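# Sort hairbrush heads into the sample pens

### The arm

A 6-joint arm with a two-finger parallel gripper is mounted at the origin on the work surface. World frame = base frame: x ahead of the robot, y to its left, z up, the work surface at z = 0. Lengths are in m, angles in rad, forces in N, time in s.
With the tool pointing down it reaches from about 0.3 to 0.875 m from the base axis. Payload 6.4 kg.
Tool frame: the origin (TCP) lies at the very end of the fingers, on their centre line; the grasp point (between the pads) lies 19 mm behind it; z points along the fingers, y is the line along which they close (so a half turn about z gives the same grasp; the last joint's range is limited). The gripper opens to 88 mm and grips with 3 to 60 N. Pads are 18 mm wide; open, the fingers measure 123 mm over their backs; the gripper's body (75 mm by 187 mm) begins 45 mm behind the grasp point.
Start: joints at [0.914, 0.181, 1.607, -0, 1.354, -0.206], TCP at [0.251, 0.518, 0.239] pointing down, gripper open.
Joint ranges: [-2.99, 2.99], [-0.89, 2.07], [0.3, 2.58], [-1.14, 4.28], [0, 2.63], [-3.12, 3.12]. Speed limits (rad/s): [2.57, 2.57, 3.01, 3.14, 3.14, 3.14].

### API

Orientations are given as a unit quaternion [w, x, y, z].
In Python, from station import r gives the robot as it stands.
- The arm moves only by the shell command python3 -m inch 'ROWS' [OPENING] [FORCE]. ROWS is JSON, one flat list of numbers, 6 for each row, row after row: the shift along the tool's x, y, z normalised to -1 to 1, where 1 is 6 cm, then the turn, a rotation vector about the tool's x, y, z normalised to -1 to 1, where 1 is 360 degrees. A call has 1 to 8 rows; each row shifts and turns the commanded pose from where the row before left it, along the tool's axes as they then stand; what a row does not reach is not made up. A row lasts 1/8 s, in which the tool goes at most 62.5 mm and 10.7 degrees, less where a joint would pass 70% of its speed; a pose out of reach is approached as far as the arm can. A call with a number of a shift or a turn outside -1 to 1 is refused whole. A call with a gripper value outside its range is refused whole. OPENING is the closure, from 0 (fully open) to 1 (shut), set as the call begins (- or left out, the last holds). The fingers move at their own pace and stop on an object; FORCE is the grip in N (left out, the last holds). Time passes only in rows, so rows that do not move let the fingers close. It gives the time, the measured TCP pose, the force, the opening and the grip force at its end, in the units of the state.
- r.read_state(): the state, without advancing time (a new reading comes with each control period).
- r.read_camera(name): name is "scene" or "top" or "wrist"; returns a dict with "img" (400x640x3 uint8, blue, green, red), "z_map" (400x640 float32, m along the optical axis (not along the pixel's ray), 0 where there is no reading), "fx", "fy", "cx", "cy" (pixels), "xyz" and "orientation" of the camera in the world. Camera axes: x right, y up, looking along -z (the intrinsics and any distortion apply to the point x, -y, -z); pixel columns grow to the right and rows downward; lengths in m; the calibration is good to about 2 mm. The wrist camera is an equidistant fisheye: a pixel r from the principal point sees the ray r / f radians off the axis. A picture is of the moment at which its call begins.
- r.hand_in(): hands the job in; it is judged then, once.
The state is a dict: "clock": time; "qpos": joint angles; "qvel": joint speeds; "tau": joint torques, N m; "tool_pos": TCP position; "orientation": TCP orientation; "contact_force": force on the tool from outside, world axes, zero at the start; "moment": the same for the moment, N m; "opening": finger opening in m; "grip_force": force on a finger pad.
Only numpy, scipy, OpenCV 4.12 (cv2) and the standard library are available. Lean on these libraries where they do the work, as an engineer would, in place of code of your own. Each camera call takes 0.05 s, during which the arm holds its last target. There are 200 camera calls.

### The job

Slide the three loose hairbrush heads flat along the bench, without lifting them, into the sorting pens: each goes fully inside the pen whose ledge carries the sample head of the same shape (square or round). Leave the finished brush and the stack of covers where they are.

Things in the scene. Friction and masses are not known exactly. Their poses are not given: they have to be found in the camera images.
- head_square_1: Square hairbrush head lying pins up: teal plastic shell 14 mm tall and 70 x 70 mm, black cushion on it and black pins up to 32 mm (pins and cushion stand at least 8 mm inside the shell's edge). 90 g. Origin: centre of its underside, on the bench; z up; its x and y run along the sides. The two square heads are alike.
- head_square_2: Square hairbrush head lying pins up: teal plastic shell 14 mm tall and 70 x 70 mm, black cushion on it and black pins up to 32 mm (pins and cushion stand at least 8 mm inside the shell's edge). 90 g. Origin: centre of its underside, on the bench; z up; its x and y run along the sides.
- head_round: Round hairbrush head lying pins up: teal plastic shell 14 mm tall and 76 mm in diameter, black cushion on it and black pins up to 32 mm (pins and cushion stand at least 8 mm inside the shell's edge). 90 g. Origin: centre of its underside, on the bench; z up
- pen_left: The left (+y) pen: fixed U-shaped, mouth open to the middle of the bench. Origin: middle of the mouth, at bench height; x along the mouth, +y into the pen. Inside 400 mm (x) by 130 mm deep; aluminium walls 8 mm thick, 30 mm tall on three sides; no floor or step. Behind the back wall a plywood ledge, 30 mm tall, reaches 230 mm from the mouth and carries one sample head.
- pen_right: The right (-y) pen: fixed U-shaped, mouth open to the middle of the bench. Origin: middle of the mouth, at bench height; x along the mouth, -y into the pen. Inside 400 mm (x) by 130 mm deep; aluminium walls 8 mm thick, 30 mm tall on three sides; no floor or step. Behind the back wall a plywood ledge, 30 mm tall, reaches 230 mm from the mouth and carries one sample head.
- sample_square: sample square hairbrush head, fixed on the ledge of one pen (30 mm up; left pen if its y is positive, right pen if negative): that pen is for the square heads. Same make and size as the loose ones. Origin: centre of its underside.
- sample_round: sample round hairbrush head, fixed on the ledge of one pen (30 mm up; left pen if its y is positive, right pen if negative): that pen is for the round heads. Same make and size as the loose ones. Origin: centre of its underside.
- brush: bystander: a finished teal paddle hairbrush lying pins down, head 85 x 74 mm, handle along its +x, 185 mm long and 40 mm tall in all. Origin: under the middle of its head.
- covers: bystander: a stack of teal brush covers, about 87 x 80 mm, 40 mm tall. Origin: centre of its underside.
There are look-alikes about, which are no part of the job. What is shaped like the head_square_2 but yellow is not meant. Leave any blue look-alike of the head_square_1 alone.

How it is judged:
By the outcome, as a careful person would: the job done as asked, in the order asked, and still so for the second after the job is handed in, with the robot touching nothing.
It also fails if it takes over 64 s, if anything falls off the work surface, if the arm or the gripper's body presses on something with over 40 N, if the wrist force passes 120 N, or if a joint passes its speed limit or range.

## Working session

There is one attempt and no reset: what is moved stays moved. The work goes in short steps, Python scripts to look and compute and a shell command to move; the robot and the scene stay as the last step left them, time stands still between calls to the robot, and variables do not carry over. Pictures are saved under pics/ and viewed, at most 10 in all, crops included, and the job is handed in when it is done.

```bash
mkdir -p pics; ls
python3 - <<'E'
from station import r
import cv2,pickle
for n in ("top","scene"):
    c=r.read_camera(n); cv2.imwrite(f"pics/{n}0.png",c["img"]); pickle.dump(c,open(f"{n}0.pkl","wb"))
    print(n,c["fx"],c["cx"],c["cy"],c["xyz"],c["orientation"])
s=r.read_state(); print(s)
E
```

```text
pics
top 474.7418310745388 315.46679602556657 200.1993232751522 [ 0.26589848 -0.00887332  1.33013373] [-0.69652766 -0.06941911  0.0524571   0.71223483]
scene 441.71988174097413 316.3579158914764 198.63647846259187 [1.30502207 0.01021431 0.74025787] [0.63508255 0.28937673 0.30436066 0.64830228]
{'clock': 0.1, 'qpos': array([ 9.13702352e-01,  1.81451375e-01,  1.60788399e+00, -2.28030646e-06,
        1.35381212e+00, -2.06293447e-01]), 'qvel': array([ 0.00015023, -0.00050311, -0.00245291,  0.0009749 , -0.00061747,
        0.00142033]), 'tau': array([ 2.73829246e-04, -4.34819269e+01, -3.42695868e+01,  7.03429920e-02,
        3.40095407e-02, -1.43022592e-05]), 'tool_pos': array([0.2502043 , 0.51718098, 0.23792049]), 'orientation': array([-3.24268032e-04,  2.23496211e-01,  9.74704488e-01, -7.06561932e-04]), 'contact_force': array([-0.10049819, -0.43955749,  0.5540775 ]), 'moment': array([0.0179733 , 0.00627385, 0.03289397]), 'grip_force': 0.0, 'opening': 0.08794727466090575}
```

View pics/top0.png

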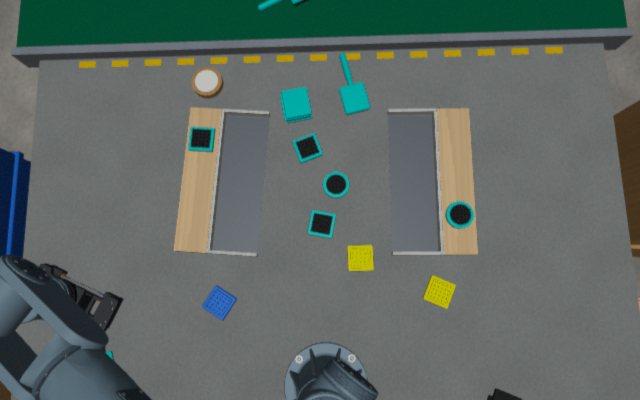

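View pics/scene0.png

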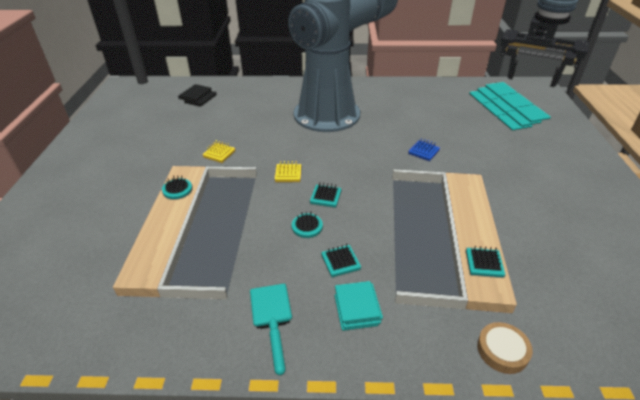

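The top picture (image up is +x, left is +y) shows:
- **Heads:** loose squares near (308,148) and (322,224), the round head at (336,184).
- **Samples:** the square one is on the left ledge at (201,139), the round one on the right ledge at (460,214). Squares therefore go left and the round goes right.
- **Not part of the job:** brush at (354,98), covers at (296,104), yellow look-alikes at (360,258) and (440,292), blue one at (219,302).

The scene picture agrees.

```bash
cat > h.py <<'E'
import numpy as np,cv2
from scipy.spatial.transform import Rotation as R
def px2w(c,u,v,z0):
    q=c["orientation"]; M=R.from_quat(q,scalar_first=True).as_matrix()
    d=np.stack([(np.asarray(u,float)-c["cx"])/c["fx"],-(np.asarray(v,float)-c["cy"])/c["fy"],-np.ones(np.shape(u))],-1)@M.T
    return c["xyz"]+d*((z0-c["xyz"][2])/d[...,2])[...,None]
def blobs(c,z0=.014,lo=(80,90,60),hi=(98,255,255)):
    m=cv2.inRange(cv2.cvtColor(c["img"],cv2.COLOR_BGR2HSV),lo,hi)
    for k in cv2.findContours(m,cv2.RETR_EXTERNAL,cv2.CHAIN_APPROX_NONE)[0]:
        if cv2.contourArea(k)<150: continue
        p=px2w(c,k[:,0,0],k[:,0,1],z0)[:,:2]
        (x,y),(w,h),a=cv2.minAreaRect((p*1000).astype(np.float32))
        print("px",k[:,0].mean(0).round(),"xy mm",round(x,1),round(y,1),"size",round(w),round(h),"ang",round(a,1))
E
python3 - <<'E'
import pickle; from h import *
c=pickle.load(open("top0.pkl","rb")); blobs(c)
print("pen corners (z=.03)"); print(px2w(c,np.array([267,223,257,210,391,437,393,441]),np.array([112,111,255,252,110,109,252,251]),np.float64(.03)).round(3)[:,:2])
c2=pickle.load(open("scene0.pkl","rb")); print("scene"); blobs(c2)
E
```

```text
px [321. 224.] xy mm 429.2 5.5 size 70 71 ang 77.9
px [459. 214.] xy mm 445.8 -378.8 size 73 73 ang 41.9
px [336. 184.] xy mm 540.2 -37.7 size 73 75 ang 43.9
px [307. 147.] xy mm 650.6 41.4 size 72 71 ang 19.6
px [201. 139.] xy mm 685.1 348.6 size 71 71 ang 84.8
px [296. 104.] xy mm 781.5 73.4 size 101 82 ang 9.7
px [351.  86.] xy mm 846.0 -87.1 size 189 76 ang 12.9
px [305.  19.] xy mm 1039.0 6.6 size 1825 153 ang 88.1
pen corners (z=.03)
[[ 0.754  0.155]
 [ 0.761  0.282]
 [ 0.345  0.183]
 [ 0.356  0.313]
 [ 0.75  -0.201]
 [ 0.749 -0.332]
 [ 0.345 -0.188]
 [ 0.345 -0.317]]
scene
px [273. 324.] xy mm 824.6 -92.8 size 198 76 ang 12.5
px [357. 305.] xy mm 771.3 69.1 size 109 85 ang 9.7
px [486. 264.] xy mm 656.4 349.1 size 71 76 ang 84.7
px [341. 260.] xy mm 656.1 38.0 size 76 71 ang 19.7
px [307. 225.] xy mm 546.0 -41.2 size 82 74 ang 0.8
px [325. 197.] xy mm 436.2 2.1 size 71 79 ang 78.4
px [177. 190.] xy mm 418.3 -386.4 size 70 74 ang 19.0
px [510. 106.] xy mm -53.5 609.6 size 304 169 ang 17.1
```

```bash
cat >> h.py <<'E'
def go(x,y,z=None,yaw=None):
    """Tool-frame shift (units of 6 cm) to a world target with the present tool axes; turn about tool z for a wanted closing direction."""
    from station import r
    s=r.read_state(); M=R.from_quat(s["orientation"],scalar_first=True).as_matrix(); p=s["tool_pos"]
    now=np.degrees(np.arctan2(M[1,1],M[0,1])); t=np.array([x,y,p[2] if z is None else z])
    print("clock",round(s["clock"],2),"tcp",p.round(4),"yaw",round(now,1),"F",s["contact_force"].round(1),"open",round(s["opening"],4))
    print("shift units",((t-p)@M/.06).round(2),"turn" ,None if yaw is None else round(-((yaw-now+90)%180-90)/360,4))
E
python3 -m inch '[0,0,0.2,0,0,0.0248, 0,0,0.2,0,0,0.0248, 0,0,0.2,0,0,0.0248, 0,0,0.2,0,0,0.0248, 0,0,0.2,0,0,0.0248, 0,0,0,0,0,0, 0,0,0,0,0,0]'
python3 -c "
from h import *
go(.652,.040,yaw=19.6)"
```

```text
clock: 0.98
tool_pos: [0.2506, 0.5177, 0.179]
orientation: [-0.0, 0.576, 0.818, 0.0]
contact_force: [0.8, -0.2, 0.5]
opening: 0.0882
grip_force: 0.0
clock 0.97 tcp [0.2506 0.5177 0.179 ] yaw 19.7 F [ 0.8 -0.2  0.5] open 0.0882
shift units [-9.75  3.62 -0.  ] turn 0.0003
```

```bash
python3 -m inch '[-0.5,0.19,0,0,0,0, -0.7,0.26,0,0,0,0, -0.7,0.26,0,0,0,0, -0.7,0.26,0,0,0,0, -0.7,0.26,0,0,0,0, -0.7,0.26,0,0,0,0, -0.7,0.26,0,0,0,0, -0.7,0.26,0,0,0,0]' >/dev/null
python3 -m inch '[-0.7,0.26,0,0,0,0, -0.7,0.26,0,0,0,0, -0.7,0.26,0,0,0,0, -0.7,0.26,0,0,0,0, -0.7,0.26,0,0,0,0, -0.7,0.26,0,0,0,0, -0.5,0.18,0.4,0,0,0, 0,0,0,0,0,0]' >/dev/null
python3 - <<'E'
from h import *
from station import r
go(.652,.040,.08,19.6)
c=r.read_camera("wrist"); cv2.imwrite("pics/w1.png",c["img"]); print(c["fx"],c["cx"],c["cy"],c["xyz"],c["orientation"])
E
```

```text
clock 2.98 tcp [0.6651 0.0197 0.153 ] yaw 19.5 F [0.4 0.1 0.5] open 0.0884
shift units [ 0.39 -0.09  1.22] turn -0.0003
309.70691628693146 326.3274157456753 201.53237501362995 [0.63653296 0.09895076 0.29832236] [ 0.97223655 -0.16150575 -0.02641425  0.1672551 ]
```

View pics/w1.png

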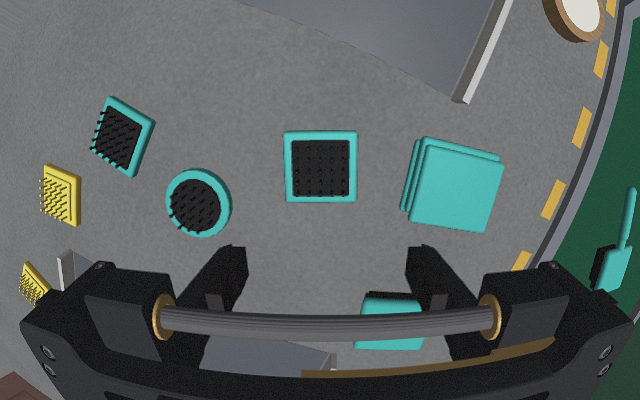

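The wrist view shows the square head aligned between the fingers. Its corners are at (284,131), (355,131), (357,202) and (286,203). The covers at (452,185) and round head at (198,203) stay clear of the fingers.

```bash
cat >> h.py <<'E'
def fish(f,cx,cy,xyz,q,pts,z0):
    p=np.array(pts,float)-[cx,cy]; rr=np.hypot(*p.T); t=rr/f
    d=np.c_[p[:,0]/rr*np.sin(t),-p[:,1]/rr*np.sin(t),-np.cos(t)]@R.from_quat(q,scalar_first=True).as_matrix().T
    return np.array(xyz)+d*((z0-xyz[2])/d[:,2])[:,None]
E
python3 - <<'E'
from h import *
a=(309.707,326.327,201.532,[0.63653296,0.09895076,0.29832236],[0.97223655,-0.16150575,-0.02641425,0.1672551])
p=fish(*a,[(284,131),(355,131),(357,202),(286,203)],.014);e=p[1]-p[0];print(p.mean(0),np.linalg.norm(e),np.degrees(np.arctan2(e[1],e[0])))
p=fish(*a,[(166,201),(231,205),(196,169),(201,237)],.014);print(p.mean(0),p)
p=fish(*a,[(109,97),(155,124),(136,176),(91,146)],.014);print(p.mean(0))
m=p.mean(0)
go(.6515,.0405,.006,19.6)
E
```

```text
[0.65169516 0.03720519 0.014     ] 0.06526035762812983 19.3187184921595
[ 0.54351796 -0.03943228  0.014     ] [[ 0.50662016 -0.04947206  0.014     ]
 [ 0.57898533 -0.0283283   0.014     ]
 [ 0.53406502 -0.00393169  0.014     ]
 [ 0.55440135 -0.07599707  0.014     ]]
[0.43531779 0.00365968 0.014     ]
clock 3.02 tcp [0.6649 0.021  0.154 ] yaw 19.5 F [-0.3  0.8  0.4] open 0.088
shift units [ 0.38 -0.1   2.47] turn -0.0002
```

```bash
python3 -m inch '[0.36,-0.1,0,0,0,0, 0,0,0.6,0,0,0, 0,0,0.6,0,0,0, 0,0,0.6,0,0,0, 0,0,0.4,0,0,0, 0,0,0.23,0,0,0, 0,0,0,0,0,0]'
python3 -c "
from h import *
go(.652,.2315,.006,-4)"
```

```text
clock: 3.9
tool_pos: [0.6515, 0.0415, 0.009]
orientation: [-0.0, 0.576, 0.817, -0.0]
contact_force: [-0.7, -0.1, -0.4]
opening: 0.0882
grip_force: 0.0
clock 3.9 tcp [0.6515 0.0415 0.009 ] yaw 19.6 F [-0.7 -0.1 -0.4] open 0.0882
shift units [2.98 1.07 0.05] turn 0.0656
```

```bash
python3 -m inch '[0,0,0.06,0,0,0, 0,0,0,0,0,0, 0,0,0,0,0,0, 0,0,0,0,0,0]' 1 6
python3 -m inch '[0.12,0.04,0,0,0,0, 0.25,0.09,0,0,0,0, 0.25,0.09,0,0,0,0, 0.25,0.09,0,0,0,0, 0.25,0.09,0,0,0,0, 0.25,0.09,0,0,0,0, 0.25,0.09,0,0,0,0, 0.25,0.09,0,0,0,0]'
python3 -c "
from h import *
go(.652,.2315,.006)"
```

```text
clock: 4.4
tool_pos: [0.6528, 0.04, 0.0062]
orientation: [0.0, 0.577, 0.817, 0.0]
contact_force: [-2.5, 1.0, 6.7]
opening: 0.0697
grip_force: 6.0
clock: 5.4
tool_pos: [0.6536, 0.1594, 0.0063]
orientation: [0.001, 0.577, 0.817, 0.0]
contact_force: [0.1, -3.7, 6.1]
opening: 0.07
grip_force: 6.0
clock 5.4 tcp [0.6536 0.1594 0.0063] yaw 19.5 F [ 0.1 -3.7  6.1] open 0.07
shift units [1.14 0.38 0.  ] turn None
```

```bash
python3 -m inch '[0.25,0.09,0,0,0,0, 0.25,0.09,0,0,0,0, 0.25,0.09,0,0,0,0, 0.2,0.07,0,0,0,0, 0.12,0.04,0,0,0,0, 0,0,0,0,0,0]'
python3 -m inch '[0,0,0,0,0,0, 0,0,0,0,0,0, 0,0,0,0,0,0, 0,0,-0.3,0,0,0, 0,0,-0.8,0,0,0, 0,0,-0.8,0,0,0, 0,0,0,0,0,0]' 0
python3 - <<'E'
from h import *
from station import r
go(.542,-.039,.08,10)
c=r.read_camera("top"); cv2.imwrite("pics/t2.png",c["img"]); blobs(c)
E
```

```text
clock: 6.15
tool_pos: [0.6534, 0.2286, 0.0063]
orientation: [0.001, 0.577, 0.817, 0.001]
contact_force: [-0.1, 0.9, 4.5]
opening: 0.0701
grip_force: 6.0
clock: 7.02
tool_pos: [0.6565, 0.228, 0.1266]
orientation: [0.004, 0.577, 0.817, 0.004]
contact_force: [0.3, -0.9, 0.4]
opening: 0.0882
grip_force: 0.0
clock 7.03 tcp [0.6565 0.228  0.1266] yaw 19.5 F [ 0.3 -0.9  0.4] open 0.0882
shift units [-3.55 -3.29  0.75] turn 0.0265
px [321. 224.] xy mm 429.1 5.5 size 70 71 ang 77.9
px [459. 214.] xy mm 445.8 -378.8 size 73 73 ang 41.9
px [336. 184.] xy mm 539.5 -38.5 size 74 72 ang 88.6
px [296. 104.] xy mm 781.5 73.4 size 101 82 ang 9.6
px [351.  86.] xy mm 846.0 -87.2 size 189 76 ang 12.9
px [306.  19.] xy mm 1036.3 6.7 size 1825 153 ang 87.9
```

```bash
python3 -m inch '[0,0,0,0,0,0.0265, 0,0,0,0,0,0]' >/dev/null
python3 -c "
from h import *
go(.541,-.039,.09,10)"
```

```text
clock 7.33 tcp [0.6517 0.2271 0.1181] yaw 10.1 F [ 0.1  0.6 -0.2] open 0.0882
shift units [-4.04 -2.59  0.47] turn 0.0002
```

```bash
python3 -m inch '[-0.25,-0.16,0,0,0,0, -0.6,-0.39,0,0,0,0, -0.7,-0.45,0,0,0,0, -0.7,-0.45,0,0,0,0, -0.7,-0.45,0,0,0,0, -0.6,-0.39,0.1,0,0,0, -0.39,-0.24,0.3,0,0,0, -0.1,-0.06,0.1,0,0,0]' >/dev/null
python3 -m inch '[0,0,0,0,0,0, 0,0,0,0,0,0]' >/dev/null
python3 - <<'E'
from h import *
from station import r
go(.541,-.039,.006,10)
c=r.read_camera("wrist"); cv2.imwrite("pics/w2.png",c["img"]); print(c["fx"],c["cx"],c["cy"],list(c["xyz"]),list(c["orientation"]))
E
```

```text
clock 8.57 tcp [ 0.5423 -0.0377  0.0898] yaw 10.1 F [0.3 0.  0.3] open 0.0884
shift units [-0.02 -0.03  1.4 ] turn 0.0002
309.70691628693146 326.3274157456753 201.53237501362995 [np.float64(0.5266400592409928), np.float64(0.04521039824205648), np.float64(0.23508780366546303)] [np.float64(0.9826113851756122), np.float64(-0.16356093836345711), np.float64(-0.014756395606996221), np.float64(0.08663102188950451)]
```

View pics/w2.png

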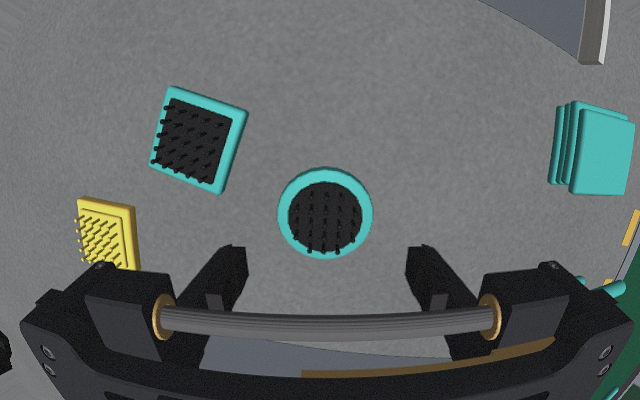

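The round head's rim spans x 277–373 with its centre at (325,213), midway between the finger tips at 247 and 405. It is centred, so I descend.

```bash
python3 -m inch '[-0.02,-0.02,0.3,0,0,0, 0,0,0.5,0,0,0, 0,0,0.37,0,0,0, 0,0,0.23,0,0,0, 0,0,0,0,0,0]'
python3 -m inch '[0,0,0,0,0,0, 0,0,0,0,0,0, 0,0,0,0,0,0, 0,0,0,0,0,0]' 1 6
python3 -c "
from h import *
go(.545,-.262,.006)"
```

```text
clock: 9.25
tool_pos: [0.5397, -0.0392, 0.0039]
orientation: [-0.001, 0.643, 0.766, -0.001]
contact_force: [1.0, -0.0, 0.1]
opening: 0.0878
grip_force: 0.0
clock: 9.75
tool_pos: [0.5414, -0.0399, 0.0061]
orientation: [0.001, 0.643, 0.766, 0.0]
contact_force: [0.4, 0.6, 3.8]
opening: 0.0758
grip_force: 6.0
clock 9.75 tcp [ 0.5414 -0.0399  0.0061] yaw 10.0 F [0.4 0.6 3.8] open 0.0758
shift units [-3.66 -0.58  0.  ] turn None
```

```bash
python3 -m inch '[-0.12,-0.02,0,0,0,0, -0.25,-0.04,0,0,0,0, -0.25,-0.04,0,0,0,0, -0.25,-0.04,0,0,0,0, -0.25,-0.04,0,0,0,0, -0.25,-0.04,0,0,0,0, -0.25,-0.04,0,0,0,0, -0.25,-0.04,0,0,0,0]'
python3 -m inch '[-0.25,-0.04,0,0,0,0, -0.25,-0.04,0,0,0,0, -0.25,-0.04,0,0,0,0, -0.25,-0.04,0,0,0,0, -0.25,-0.04,0,0,0,0, -0.25,-0.04,0,0,0,0, -0.2,-0.03,0,0,0,0, -0.1,-0.02,0,0,0,0]'
python3 -m inch '[0,0,0,0,0,0]'
python3 -m inch '[0,0,0,0,0,0, 0,0,0,0,0,0, 0,0,0,0,0,0, 0,0,-0.3,0,0,0, 0,0,-0.8,0,0,0, 0,0,-0.5,0,0,0.029, 0,0,0,0,0,0.029, 0,0,0,0,0,0]' 0
python3 - <<'E'
from h import *
go(.432,.004,yaw=-12.1)
E
```

```text
clock: 10.75
tool_pos: [0.5429, -0.1533, 0.0061]
orientation: [0.0, 0.643, 0.766, 0.001]
contact_force: [-0.3, 4.6, 6.5]
opening: 0.0757
grip_force: 6.0
clock: 11.75
tool_pos: [0.5445, -0.2629, 0.0061]
orientation: [0.0, 0.643, 0.766, 0.001]
contact_force: [0.1, 5.5, 7.7]
opening: 0.0755
grip_force: 6.0
clock: 11.88
tool_pos: [0.5445, -0.2635, 0.0061]
orientation: [0.001, 0.643, 0.766, 0.0]
contact_force: [-0.5, 0.1, 4.2]
opening: 0.0757
grip_force: 6.0
clock: 12.88
tool_pos: [0.5445, -0.263, 0.103]
orientation: [0.001, 0.77, 0.637, 0.0]
contact_force: [0.4, -0.9, -0.4]
opening: 0.0882
grip_force: 0.0
clock 12.88 tcp [ 0.5445 -0.263   0.103 ] yaw -10.8 F [ 0.4 -0.9 -0.4] open 0.0882
shift units [ 4.02 -2.68 -0.01] turn 0.0036
```

```bash
python3 -m inch '[0.3,-0.2,0,0,0,0, 0.6,-0.4,0,0,0,0, 0.7,-0.47,0,0,0,0, 0.7,-0.47,0,0,0,0, 0.7,-0.47,0,0,0,0, 0.6,-0.4,0,0,0,0, 0.32,-0.2,0.1,0,0,0, 0.1,-0.07,0.1,0,0,0.0036]' >/dev/null
python3 -m inch '[0,0,0,0,0,0, 0,0,0,0,0,0]' >/dev/null
python3 - <<'E'
from h import *
from station import r
go(.432,.004,.006,-12.1)
c=r.read_camera("wrist"); cv2.imwrite("pics/w3.png",c["img"])
E
```

```text
clock 14.12 tcp [0.4323 0.0037 0.0895] yaw -12.2 F [-0.1  0.6  0.5] open 0.0882
shift units [ 0.   -0.01  1.39] turn -0.0002
```

View pics/w3.png

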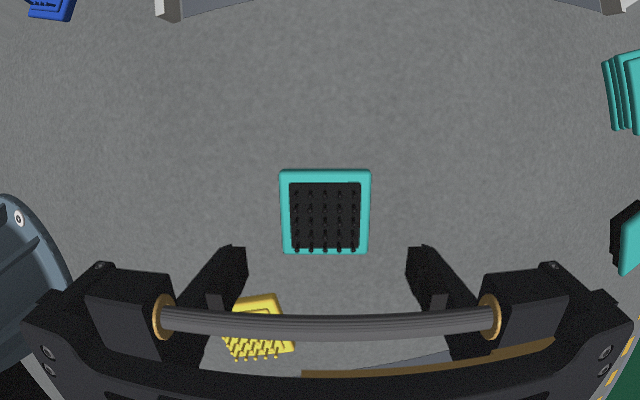

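The square head spans x 279–370, centred between the finger tips and aligned with them. The yellow head at (260,330) is clear of the near finger.

```bash
python3 -m inch '[0,-0.01,0.3,0,0,0, 0,0,0.5,0,0,0, 0,0,0.36,0,0,0, 0,0,0.22,0,0,0, 0,0,0,0,0,0]'
python3 -m inch '[0,0,0,0,0,0, 0,0,0,0,0,0, 0,0,0,0,0,0, 0,0,0,0,0,0]' 1 6
python3 -c "
from h import *
go(.46,.242,.006)"
```

```text
clock: 14.8
tool_pos: [0.4308, 0.0044, 0.0059]
orientation: [-0.001, 0.778, 0.628, -0.001]
contact_force: [-0.4, -0.6, 0.4]
opening: 0.0877
grip_force: 0.0
clock: 15.3
tool_pos: [0.4319, 0.0044, 0.0073]
orientation: [0.001, 0.778, 0.628, 0.0]
contact_force: [-1.2, 0.4, 6.3]
opening: 0.0699
grip_force: 6.0
clock 15.3 tcp [0.4319 0.0044 0.0073] yaw -12.2 F [-1.2  0.4  6.3] open 0.0699
shift units [ 3.97 -0.38  0.02] turn None
```

```bash
python3 -m inch '[0.12,-0.01,0,0,0,0, 0.25,-0.02,0,0,0,0, 0.25,-0.02,0,0,0,0, 0.25,-0.03,0,0,0,0, 0.25,-0.02,0,0,0,0, 0.25,-0.03,0,0,0,0, 0.25,-0.02,0,0,0,0, 0.25,-0.03,0,0,0,0]'
python3 -m inch '[0.25,-0.02,0,0,0,0, 0.25,-0.03,0,0,0,0, 0.25,-0.02,0,0,0,0, 0.25,-0.03,0,0,0,0, 0.25,-0.02,0,0,0,0, 0.25,-0.03,0,0,0,0, 0.25,-0.02,0,0,0,0, 0.25,-0.02,0,0,0,0]'
python3 -m inch '[0.12,-0.01,0,0,0,0, 0,0,0,0,0,0]'
python3 -m inch '[0,0,0,0,0,0, 0,0,0,0,0,0, 0,0,0,0,0,0, 0,0,-0.3,0,0,0, 0,0,-0.8,0,0,0, 0,0,-0.8,0,0,0, 0,0,-0.8,0,0,0, 0,0,-0.4,0,0,0]' 0
python3 -c "
from h import *
go(.3,0)"
```

```text
clock: 16.3
tool_pos: [0.4452, 0.1166, 0.0073]
orientation: [0.001, 0.778, 0.628, 0.0]
contact_force: [-0.2, -4.2, 6.3]
opening: 0.0696
grip_force: 6.0
clock: 17.3
tool_pos: [0.4591, 0.2364, 0.0072]
orientation: [0.001, 0.778, 0.628, 0.0]
contact_force: [0.6, -5.2, 7.5]
opening: 0.0697
grip_force: 6.0
clock: 17.55
tool_pos: [0.4601, 0.2443, 0.0072]
orientation: [0.0, 0.778, 0.628, 0.001]
contact_force: [0.3, 0.6, 5.1]
opening: 0.0702
grip_force: 6.0
clock: 18.55
tool_pos: [0.4607, 0.2438, 0.197]
orientation: [0.001, 0.778, 0.628, 0.003]
contact_force: [0.0, 0.4, -0.7]
opening: 0.0881
grip_force: 0.0
clock 18.55 tcp [0.4607 0.2438 0.197 ] yaw -12.2 F [ 0.   0.4 -0.7] open 0.0881
shift units [-4.54 -1.76 -0.02] turn None
```

```bash
python3 -m inch '[-0.3,-0.1,0,0,0,0, -0.6,-0.24,0,0,0,0, -0.7,-0.28,0,0,0,0, -0.7,-0.28,0,0,0,0, -0.7,-0.28,0,0,0,0, -0.7,-0.28,0,0,0,0, -0.4,-0.15,0,0,0,0, 0,0,0,0,0,0]'
python3 - <<'E'
from h import *
from station import r
c=r.read_camera("top"); blobs(c)
a=cv2.resize(c["img"][80:270,150:500],(700,380),interpolation=cv2.INTER_CUBIC); cv2.imwrite("pics/t3.png",a)
c=r.read_camera("scene"); blobs(c); cv2.imwrite("pics/s3.png",c["img"])
E
```

```text
clock: 19.55
tool_pos: [0.313, 0.0225, 0.1935]
orientation: [0.001, 0.779, 0.627, 0.001]
contact_force: [0.5, -0.4, -0.2]
opening: 0.0882
grip_force: 0.0
px [ 92. 379.] xy mm 15.0 630.6 size 132 148 ang 17.0
px [236. 216.] xy mm 457.6 244.6 size 71 71 ang 78.2
px [459. 214.] xy mm 445.8 -378.8 size 73 73 ang 41.9
px [415. 181.] xy mm 543.2 -260.5 size 75 76 ang 42.1
px [242. 149.] xy mm 652.2 229.7 size 73 71 ang 19.9
px [201. 139.] xy mm 685.1 348.6 size 71 71 ang 84.8
px [296. 104.] xy mm 781.5 73.4 size 101 82 ang 9.7
px [351.  86.] xy mm 846.0 -87.2 size 189 76 ang 12.9
px [309.  19.] xy mm 1039.0 6.7 size 1825 153 ang 88.1
px [273. 324.] xy mm 824.4 -92.7 size 197 76 ang 12.6
px [357. 305.] xy mm 771.3 69.2 size 109 85 ang 9.5
px [486. 264.] xy mm 656.3 349.1 size 71 76 ang 84.7
px [428. 262.] xy mm 658.2 225.5 size 77 75 ang 19.4
px [214. 225.] xy mm 549.1 -263.4 size 83 78 ang 0.8
px [420. 205.] xy mm 465.8 240.3 size 72 82 ang 78.1
px [177. 190.] xy mm 418.0 -386.3 size 71 74 ang 20.0
px [510. 106.] xy mm -53.1 609.8 size 303 169 ang 17.1
```

View pics/t3.png

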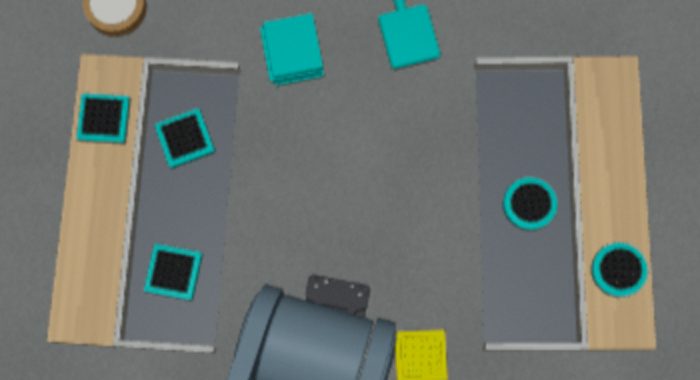

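View pics/s3.png

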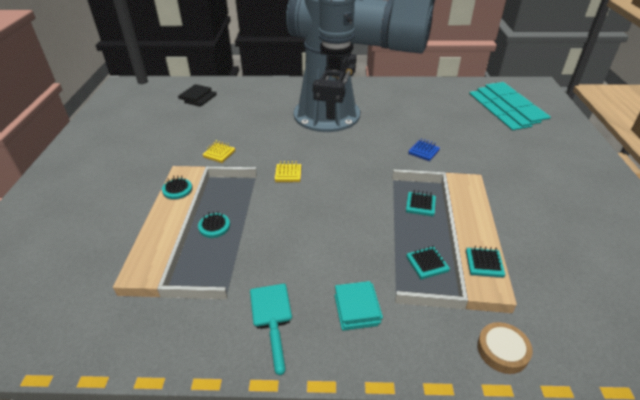

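In the crop, both square heads lie well inside the left pen at (185,137) and (173,271). The round head is inside the right pen at (530,203). The scene picture agrees, and the brush and covers haven't moved.

```bash
python3 -c "
from station import r
print(r.hand_in())"
```

```text
the job is handed in; nothing more can be done
None
```

I slid both square heads into the left pen and the round head into the right pen, checked by camera that all three are fully inside and the brush and covers haven't moved, then handed in at about 20 s; no verdict came back.

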